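Rack the sorting tray on the called rails

TASK

Push the red keeper bar over to the side until it stays open by itself, away from the mouth of the tray rack. Then take the orange-handled sorting tray, keep it level, and start it onto the rail pair whose colour matches the marker standing on the white plate; let go while it still sticks well out of the rack, then push it fully home against the end stops. Leave the keeper open and do not disturb the two markers, the drive case or the screwdriver.

Things in the scene. Friction and masses are not known exactly. Their poses are not given: they have to be found in the camera images.
- rack: Dark-steel tray rack fixed on the bench, 230 x 200 x 205 mm high. Origin: at bench level, midway along the rails. x = the way a tray slides in (mouth faces -x), z up. 3 pairs of L-rails along x: yellow (low), blue (middle), bare aluminium (top, unused). From x +30 to +100 mm a plate roofs it 200 mm up: a gripper holding the tray's grip cannot go all the way in; in front of that the top is open.
- rail_yellow (a point): Midway between the two yellow rails, at their ledge tops, 50 mm up; axes as rack. Origin of a tray fully home there. Each pair: open front ends at x -90 mm, end stops (18 mm high) at x +90 mm; ledges 7 mm thick, inner edges at y +-65 mm, outer upstands 12 mm high at y +-80 mm, tray lies between these. Free space between y +-65 mm. Outside posts at x -45 and +85 mm, |y| 83 to 95 mm.
- rail_blue (a point): The same for the blue rails: their ledge tops are 95 mm up. (The aluminium pair's are 140 mm up.)
- keeper (a joint): Angle (rad) of the red keeper bar, hinged about the rack's x. 0 = closed: leans across the mouth towards the rack's +y, 0.8 rad from upright, blocking the tray. Upright at 0.8; past that it falls by its own weight to the rack's -y side onto its stop at 1.3 (open). Swings freely, 0.12 kg, lightly damped; released below 0.8 it falls shut.
- keeper_pivot (a point): The keeper's pivot, fixed on the rack at rack x -108, y -104, z 22 mm.
- keeper_knob (a point): Centre of the keeper's black knob, 22 mm diameter, 45 mm long along rack x (x -157 to -112 mm), 190 mm from the pivot axis. The bar (8 x 16 mm, 210 mm long) lies behind it at x -112 to -104 mm. At joint q the knob is at rack y = -104 + 190 sin(0.8-q), z = 22 + 190 cos(0.8-q) mm. A vertical finger on its +y side, in front of the bar, can push it over.
- tray: Loose aluminium tray, 180 (its x) x 150 mm (its y), walls 20 high, 3 thick, floor 4 mm; 0.25 to 0.5 kg. Origin: centre of underside, z up; both ends alike. Mid-tray an orange upright grip plate over the centre of mass: 12 mm thick (x), 70 mm long (y), top 48 mm above the underside. Slides in with its x along the rack's x, either way round, 5 mm play each side.
- call_plate: White flat plate 85 x 85 x 6 mm fixed on the bench; the marker standing on it names the rail pair to use. Origin: centre of its underside.
- spare_plate: Black flat plate 85 x 85 x 6 mm fixed on the bench, where the other, unused marker stands. Origin: centre of its underside.
- marker_yellow: Yellow round marker, 60 mm diameter, 36 mm high with a narrow top, loose; stands on the white or the black plate. Origin: centre of its underside. Leave alone.
- marker_blue: Blue marker of the same shape, on the other plate. Leave alone.
- drive_case: Aluminium drive case 147 x 102 x 26 mm lying on the bench, loose bystander. Origin: centre of its underside.
- driver: Red-handled screwdriver lying on the bench, loose bystander.

How it is judged:
By the outcome, as a careful person would: the job done as asked, in the order asked, and still so for the second after the job is handed in, with the robot touching nothing.
It also fails if it takes over 66 s, if anything falls off the work surface, if the arm or the gripper's body presses on something with over 40 N, if the wrist force passes 120 N, or if a joint passes its speed limit or range.

ROBOT

A 6-joint arm with a two-finger parallel gripper is mounted at the origin on the work surface. World frame = base frame: x ahead of the robot, y to its left, z up, the work surface at z = 0. Lengths are in m, angles in rad, forces in N, time in s.
With the tool pointing down it reaches from about 0.275 to 0.85 m from the base axis. Payload 19 kg.
Tool frame: the origin (TCP) lies midway between the tips of the shut fingers; the grasp point (between the pads) lies 19 mm behind it; x points along the fingers, y is the direction in which the jaws open and shut, and the axes are right-handed (so a half turn about x gives the same grasp; the last joint's range is limited). The gripper opens to 85 mm and grips with 20 to 120 N. Pads are 22 mm wide; open, the fingers measure 114 mm over their backs; the gripper's body (76 mm by 85 mm) begins 54 mm behind the grasp point. The pads swing forward as they close: fully open they stand 13 mm farther back than shut.
Start: joints at [-1.269, 0.15, 1.437, -0, 1.554, -0.134], TCP at [0.243, -0.521, 0.231] pointing down, gripper open.
Joint ranges: [-2.8, 2.8], [-0.68, 2.1], [0.12, 2.68], [-1.39, 4.53], [0.16, 2.79], [-2.81, 2.81]. Speed limits (rad/s): [1.89, 1.89, 2.22, 3.01, 3.01, 3.01].

INTERFACE

Orientations are given as a rotation vector (axis times angle).
In Python, from bench import manip, read_camera, camera_model gives the robot as it stands.
- The arm moves only by the shell command python3 -m handwheel 'ROWS' [OPENING]. ROWS is JSON, a list that holds one entry, the list of rows, each a list of 4 numbers: the shift along the tool's x, y, z in units of 60 mm (1.0 is 60 mm), then the turn about the tool's x in units of 10 degrees (1.0 is 10 degrees). A call has 1 to 12 rows; each row shifts and turns the commanded pose from where the row before left it, along the tool's axes as they then stand; what a row does not reach is not made up. A row lasts 1/8 s, in which the tool goes at most 62.5 mm and 10.7 degrees, less where a joint would pass 70% of its speed; a pose out of reach is approached as far as the arm can. A call is refused whole if a number of a shift passes 1 or a number of a turn 1, either way. A call with a gripper value outside its range is refused whole. OPENING is the closure, from -1 (fully open) to 1 (shut), set as the call begins (- or left out, the last holds). The fingers move at their own pace and stop on an object; the grip force is fixed at half the most. Time passes only in rows, so rows that do not move let the fingers close. It gives the time, the measured TCP pose, the force and the opening at its end, in the units of the state.
- manip.get_obs(): the state, without advancing time (a new reading comes with each control period).
- read_camera(name): name is "scene" or "top" or "wrist"; returns the picture (480x640x3 uint8, red, green, blue); there is no depth.
- camera_model(name): a dict with "fovy" (degrees; the focal length in pixels is half the picture's height over the tangent of half this angle, whatever the lens; pixels are square), "cx", "cy" (the principal point, pixels), "R" (3x3) and "t" (3): a world point X has camera coordinates R X + t; the wrist camera has in their place "mount" (4x4, takes a point from camera to tool coordinates, whose origin is the TCP and whose axes are the tool frame's). Camera axes: x right, y down, z forward; pixel columns grow to the right and rows downward; lengths in m; the calibration is good to about 2 mm. The wrist camera is an equidistant fisheye: a pixel r from the principal point sees the ray r / f radians off the axis. A picture is of the moment at which its call begins: read the wrist's pose just before it. camera_model takes no time and is no camera call.
- manip.finish_job(): hands the job in, once; it reports no verdict.
The state is a dict: "time_s": time; "joint_positions": joint angles; "qvel": joint speeds; "effort": joint torques, N m; "ee_pos": TCP position; "tcp_rot": TCP orientation; "wrist_force": force on the tool from outside, world axes, zero at the start; "wrist_torque": the same for the moment, N m; "width": finger opening in m.
Only numpy, scipy, OpenCV 4.12 (cv2) and the standard library are available. Lean on these libraries where they do the work, as an engineer would, in place of code of your own. Each camera call takes 0.05 s, during which the arm holds its last target.

## Working session

There is one attempt and no reset: what is moved stays moved. The work goes in short steps, Python scripts to look and compute and a shell command to move; the robot and the scene stay as the last step left them, time stands still between calls to the robot, and variables do not carry over. Pictures are saved under pics/ and viewed, and the job is handed in when it is done.

```bash
mkdir -p pics; ls; python3 - <<'E'
from bench import manip, read_camera, camera_model
import cv2
o=manip.get_obs();print(o)
for n in ["scene","top","wrist"]:
    im=read_camera(n);cv2.imwrite(f"pics/{n}0.png",im[:,:,::-1]);print(n,camera_model(n))
E
```

```text
pics
{'time_s': 0.0, 'joint_positions': array([-1.26904369e+00,  1.50981043e-01,  1.43794612e+00, -1.03932613e-05,
        1.55379136e+00, -1.34020761e-01]), 'qvel': array([ 2.51296277e-04,  1.44760339e-03,  9.09046690e-04, -3.91122722e-05,
        1.18471922e-03,  1.48659593e-04]), 'effort': array([ 9.52817099e-04, -7.13043666e+01, -5.70873713e+01, -1.27850094e-04,
        8.75068596e-03, -7.56587923e-06]), 'ee_pos': array([ 0.24261874, -0.52107313,  0.23072055]), 'tcp_rot': array([ 1.98063401,  0.43967614, -1.98084635]), 'wrist_force': array([ 0.66126831,  1.12103746, -0.72866892]), 'wrist_torque': array([ 0.08411812,  0.02124499, -0.03600098]), 'width': 0.08549573569808955}
scene {'fovy': 44.54904496147796, 'cx': 327.16076370088, 'cy': 237.29955603058724, 'R': array([[-0.59949616,  0.8001698 ,  0.01823851],
       [ 0.54736189,  0.42650226, -0.72006304],
       [-0.58395147, -0.42169196, -0.69366892]]), 't': array([ 0.37511428, -0.22834587,  1.67133056])}
top {'fovy': 52.42027477469619, 'cx': 320.16456976473734, 'cy': 238.2649576448724, 'R': array([[-0.01239423, -0.99972183, -0.02006619],
       [-0.99013059,  0.01507202, -0.13933505],
       [ 0.13959873,  0.0181412 , -0.99004196]]), 't': array([0.01371266, 0.6245028 , 1.33612999])}
wrist {'fovy': 65.70646984690485, 'cx': 319.5172784337278, 'cy': 239.12881159677974, 'mount': array([[ 9.51100599e-04, -3.23784120e-01,  9.46130509e-01,
        -1.41795780e-01],
       [ 9.99999451e-01,  7.24896352e-04, -7.57178997e-04,
         7.19727158e-04],
       [-4.40684020e-04,  9.46130709e-01,  3.23784631e-01,
        -8.39149782e-02],
       [ 0.00000000e+00,  0.00000000e+00,  0.00000000e+00,
         1.00000000e+00]])}
```

View pics/scene0.png

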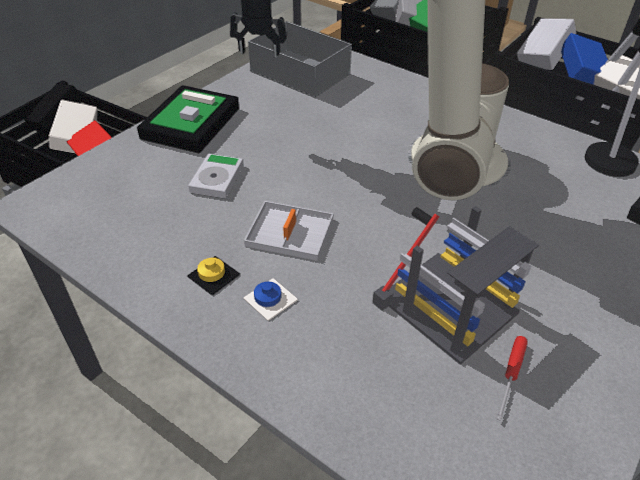

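View pics/top0.png

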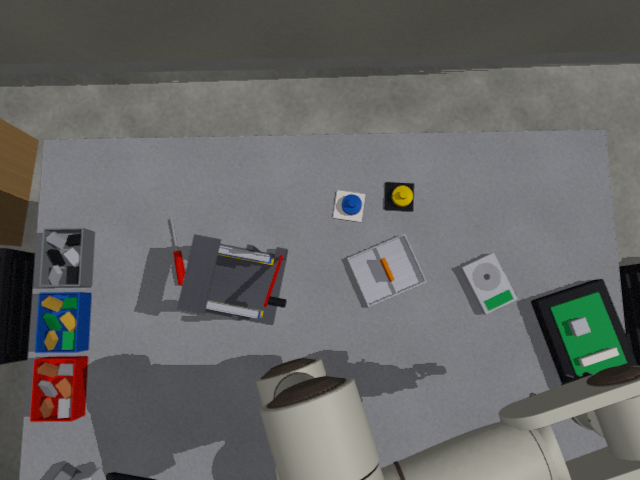

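View pics/wrist0.png

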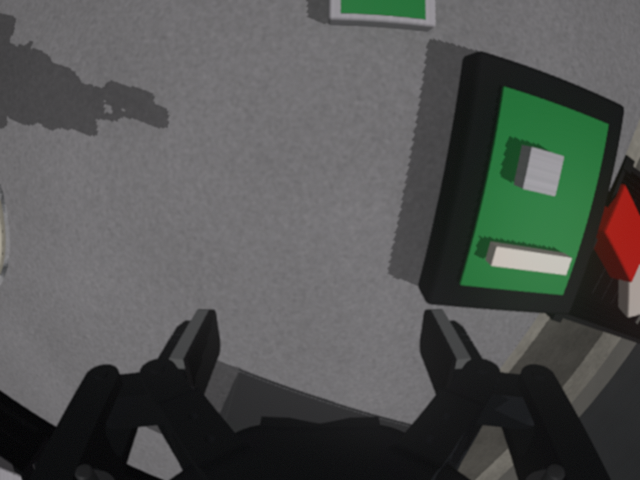

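The call marker on the white plate (top px 350,204) is blue, so I use the blue rails. The rack mouth faces image right in the top view (world -y), and the keeper knob is at about (277,302). The tray grip is at about (387,269). I'll zoom in next to measure.

```bash
cat > h.py <<'E'
import numpy as np, cv2
from bench import manip, read_camera, camera_model
def ray(n,u,v):
    m=camera_model(n); f=240/np.tan(np.radians(m["fovy"]/2)); R=np.array(m["R"]);t=np.array(m["t"])
    d=np.array([(u-m["cx"])/f,(v-m["cy"])/f,1.]); return -R.T@t, R.T@d
def onz(n,u,v,z):
    c,d=ray(n,u,v); return c+d*(z-c[2])/d[2]
def proj(n,X):
    m=camera_model(n); f=240/np.tan(np.radians(m["fovy"]/2)); p=np.array(m["R"])@X+np.array(m["t"])
    return np.array([m["cx"]+f*p[0]/p[2],m["cy"]+f*p[1]/p[2]])
def tri(u1,u2):
    c,d=ray("top",*u1);e,g=ray("scene",*u2)
    A=np.stack([d,-g],1);s=np.linalg.lstsq(A,e-c,rcond=None)[0]
    p,q=c+d*s[0],e+g*s[1];return (p+q)/2,np.linalg.norm(p-q)
E
python3 - <<'E'
import cv2
t=cv2.imread("pics/top0.png");s=cv2.imread("pics/scene0.png")
cv2.imwrite("pics/tz.png",cv2.resize(t[215:335,140:300],None,fx=5,fy=5,interpolation=2))
cv2.imwrite("pics/ttr.png",cv2.resize(t[220:320,330:440],None,fx=6,fy=6,interpolation=2))
cv2.imwrite("pics/sz.png",cv2.resize(s[195:365,360:550],None,fx=3.5,fy=3.5,interpolation=2))
cv2.imwrite("pics/str.png",cv2.resize(s[190:270,235:345],None,fx=6,fy=6,interpolation=2))
E
```

```text
(no output)
```

View pics/tz.png

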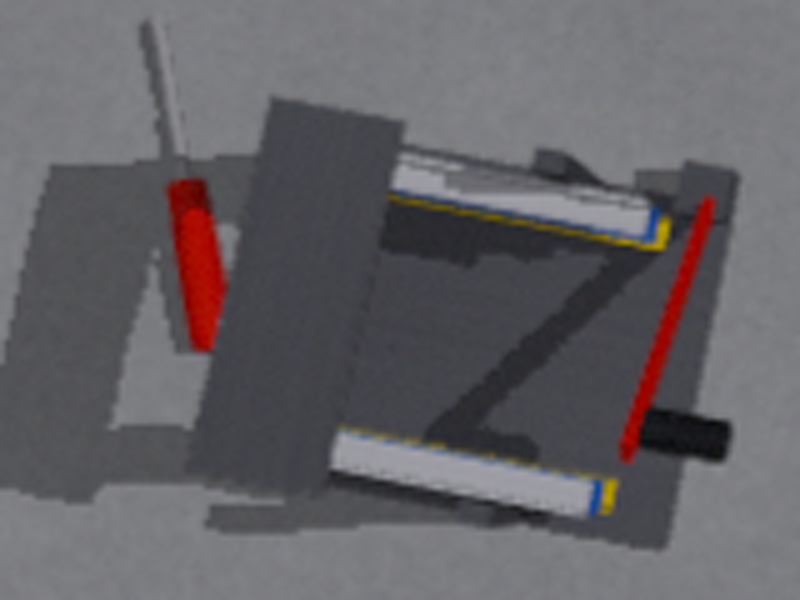

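View pics/ttr.png

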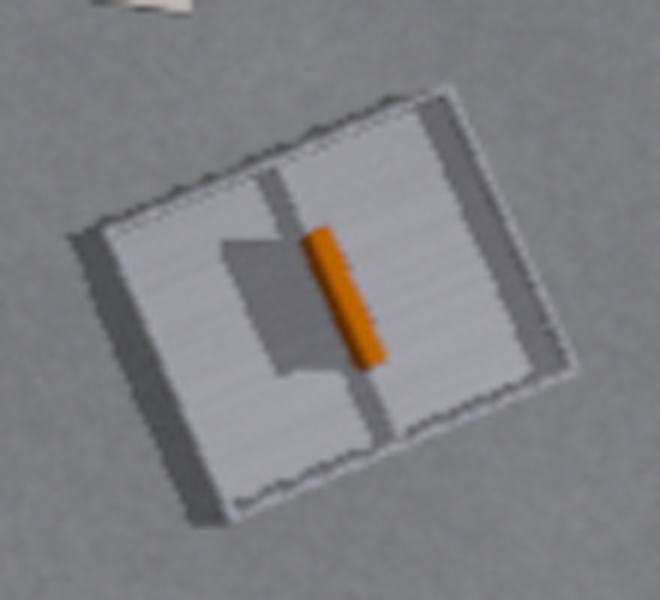

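View pics/sz.png

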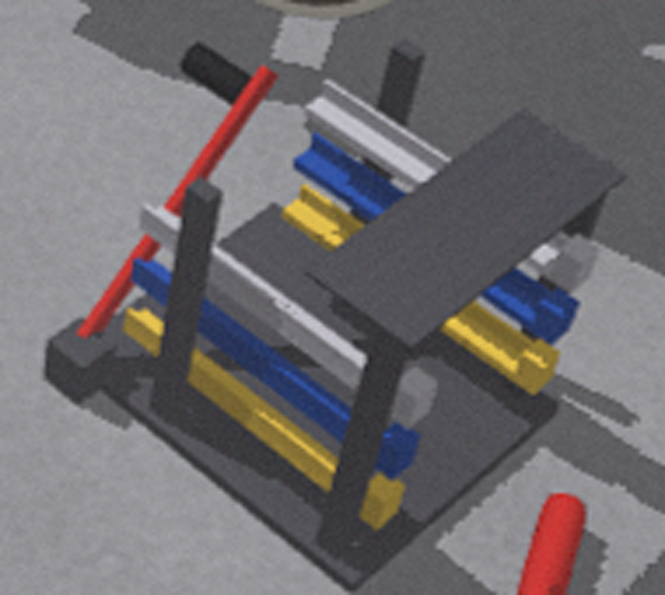

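View pics/str.png

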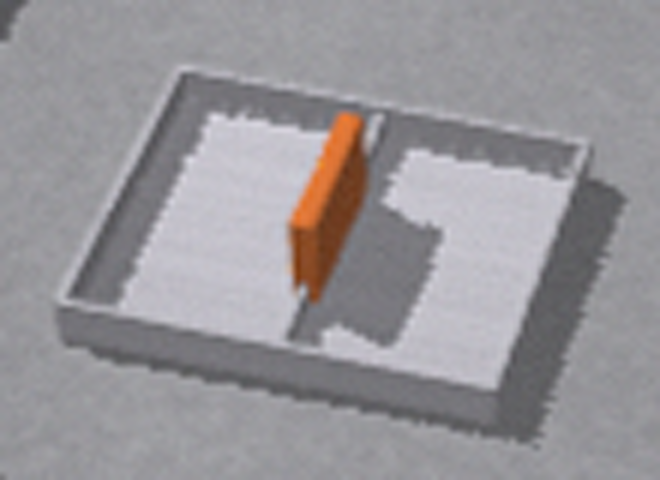

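```bash
cat > m.py <<'E'
from h import *
from scipy.optimize import least_squares
T=lambda a,x0,y0,s:(x0+a[0]/s,y0+a[1]/s)
# roof corners: rack xy -> pixels
roof={(30,-100):((405,122),(308,275)),(100,-100):((272,97),(412,350)),(100,100):((187,475),(627,178)),(30,100):((315,497),(522,112))}
obs=[]
for k,(a,b) in roof.items():
    ta=T(a,140,215,5);sb=T(b,360,195,3.5); p,e=tri(ta,sb); print(k,p.round(4),round(e,4))
    obs+=[("top",ta,(*k,None)),("scene",sb,(*k,None))]
# blue rail front ends, inner edge top view; base plate? alu rails
def model(p,P):
    c,s=np.cos(p[2]),np.sin(p[2]); z=p[3] if P[2] is None else P[2]/1000
    return np.array([p[0]+(c*P[0]-s*P[1])/1000,p[1]+(s*P[0]+c*P[1])/1000,z])
def fit(obs,p0):
    f=lambda p:np.concatenate([proj(n,model(p,P))-np.array(u) for n,u,P in obs])
    r=least_squares(f,p0,loss="soft_l1"); print(r.x.round(4),f(r.x).round(1).reshape(-1,2).tolist());return r.x
rk=fit(obs,[0.5,0.2,1.5,0.2])
tr={}
tt=[(450,88),(575,373),(232,520),(103,230)]
ss=[(497,390),(62,302),(185,70),(590,147)]
for a in tt: print("top",onz("top",*T(a,330,220,6),0.02).round(4))
for a in ss: print("sc",onz("scene",*T(a,235,190,6),0.02).round(4))
for a in [(331,228),(303,240),(383,358),(357,368)]: print("grip",onz("top",*T(a,330,220,6),0.048).round(4))
for a,b in [((630,440),(240,95))]: pass
print("knob tri", tri(T((725,438),140,215,5),T((195,62),360,195,3.5)))
for X,l in [((-134.5,-104+190*np.sin(.8),22+190*np.cos(.8)),"knob"),((-90,65,95),"blue+"),((-90,-65,95),"blue-"),((-90,65,140),"al+"),((-108,-104,22),"piv")]:
    w=model(rk,X); print(l,w.round(4),((proj("top",w)-[140,215])*5).round(),((proj("scene",w)-[360,195])*3.5).round())
E
python3 m.py
```

```text
(30, -100) [0.603  0.2534 0.1991] 0.003
(100, -100) [0.6169 0.3205 0.1998] 0.0022
(100, 100) [0.4287 0.3586 0.1982] 0.0018
(30, 100) [0.4178 0.2923 0.202 ] 0.0013
[0.5019 0.2423 1.3764 0.1974] [[0.0, -0.7], [-2.2, 1.2], [-0.3, -0.6], [-1.3, 1.9], [-0.7, 2.4], [1.0, -1.1], [1.2, 3.2], [0.9, -0.8]]
top [ 0.6347 -0.2383  0.02  ]
top [ 0.4979 -0.2922  0.02  ]
top [ 0.4312 -0.1288  0.02  ]
top [ 0.5689 -0.071   0.02  ]
sc [ 0.5713 -0.0682  0.02  ]
sc [ 0.6379 -0.2327  0.02  ]
sc [ 0.5023 -0.2872  0.02  ]
sc [ 0.4362 -0.1233  0.02  ]
grip [ 0.5655 -0.1762  0.048 ]
grip [ 0.5601 -0.163   0.048 ]
grip [ 0.5047 -0.1984  0.048 ]
grip [ 0.5002 -0.1862  0.048 ]
knob tri (array([0.44343368, 0.09694596, 0.15132365]), np.float64(0.003581518409890726))
knob [0.4442 0.1165 0.1544] [683. 439.] [220.  72.]
blue+ [0.4207 0.1665 0.095 ] [602. 485.] [295. 155.]
blue- [0.5483 0.1414 0.095 ] [649. 246.] [155. 255.]
al+ [0.4207 0.1665 0.14  ] [590. 486.] [307. 103.]
piv [0.5831 0.1162 0.022 ] [709. 196.] [ 78. 350.]
```

```bash
sed -i 's/-100):/-95):/g;s/,100):/,95):/g' m.py; cat >> m.py <<'E'
print("----refit")
S=[((617,480),None,(-90,65,50)),((665,248),None,(-90,-65,50)),((727,438),(195,62),(-157,-104+190*np.sin(.8),22+190*np.cos(.8))),(None,(150,207),(-90,-80,152)),(None,(325,84),(-90,80,152))]
for a,b,P in S:
    if a: obs.append(("top",T(a,140,215,5),P))
    if b: obs.append(("scene",T(b,360,195,3.5),P))
rk=fit(obs,[0.5,0.2,1.4,0.2]); np.save("rack.npy",rk)
E
python3 m.py|sed -n '/^\[/p'; 
```

```text
[0.5035 0.2427 1.3694 0.1999] [[-0.5, 0.4], [-0.8, -0.5], [-0.9, 0.3], [0.0, 0.2], [-1.0, -0.6], [-0.1, 0.1], [0.9, 0.4], [-0.2, 0.2]]
[0.5047 0.243  1.3755 0.2005] [[-0.9, -0.1], [-0.6, -0.2], [-1.3, 0.0], [0.5, 0.4], [-1.0, -0.7], [-0.2, -0.0], [1.0, 0.1], [-0.4, 0.1], [-1.0, -0.1], [-1.4, 0.1], [-0.5, 0.7], [-1.1, -1.6], [-0.9, -1.3], [-0.1, -1.1]]
```

```bash
cat >> h.py <<'E'
from scipy.spatial.transform import Rotation as Ro
YAW=1.372; RO=np.array([0.504,0.243])
def rk2w(x,y):
    c,s=np.cos(YAW),np.sin(YAW); return RO+np.array([c*x-s*y,s*x+c*y])/1000
def w2rk(p):
    c,s=np.cos(YAW),np.sin(YAW); d=(np.array(p[:2])-RO)*1000; return np.array([c*d[0]+s*d[1],-s*d[0]+c*d[1]])
def st():
    o=manip.get_obs();R=Ro.from_rotvec(o["tcp_rot"]).as_matrix();return o,R
def yawy(R): return np.degrees(np.arctan2(R[1,1],R[0,1]))
def go(target,yaw=None):
    """print shift in tool axes (units) at present orientation; yaw= wanted tool-y heading deg"""
    o,R=st(); d=np.array(target)-o["ee_pos"]; print("t",round(o["time_s"],2),"pos",o["ee_pos"].round(4),"rk",w2rk(o["ee_pos"]).round(1),"yawy",round(yawy(R),1),"F",o["wrist_force"].round(1),"w",round(o["width"],4))
    print(" tool xyz units total",(R.T@d/0.06).round(3))
    if yaw is not None:
        a=(yaw-yawy(R)+180)%360-180; s=1 if R[2,0]>0 else -1
        print(" turn units",round(s*a/10,3),"after-turn units",((Ro.from_rotvec([0,0,np.radians(a)]).as_matrix()@R).T@d/0.06).round(3))
E
python3 -c "
from h import *
o,R=st();print(R.round(3))
go([*rk2w(-134,80),0.25],78.6)
go([*rk2w(-134,80),0.25],-101.4)"
```

```text
[[-0.     0.422 -0.907]
 [ 0.001 -0.907 -0.422]
 [-1.    -0.001 -0.   ]]
t 0.15 pos [ 0.2427 -0.5211  0.2309] rk [-800.6  105.3] yawy -65.0 F [ 0.3  0.1 -0.4] w 0.0853
 tool xyz units total [-0.31  -8.698 -6.927]
 turn units -14.363 after-turn units [-0.329 11.11   0.419]
t 0.15 pos [ 0.2427 -0.5211  0.2309] rk [-800.6  105.3] yawy -65.0 F [ 0.3  0.1 -0.4] w 0.0853
 tool xyz units total [-0.31  -8.698 -6.927]
 turn units 3.637 after-turn units [ -0.309 -11.111  -0.42 ]
```

```bash
python3 -m handwheel '[[[-0.1,-0.8,-0.6,0.9],[-0.1,-0.85,-0.4,0.9],[-0.1,-0.9,-0.2,0.9],[0,-0.9,-0.1,0.94],[0,-0.9,0,0],[0,-0.9,0,0],[0,-0.9,0,0],[0,-0.9,0,0],[0,-0.9,0,0]]]' 1; python3 -c "
from h import *
go([*rk2w(-134,85),0.25],-101.4)"
```

```text
time_s: 1.27
ee_pos: [0.3307, -0.0318, 0.2494]
tcp_rot: [-2.117, 0.212, 2.115]
wrist_force: [1.3, 0.0, -0.4]
width: -0.0
t 1.27 pos [ 0.3307 -0.0318  0.2494] rk [-303.6  115.6] yawy -101.5 F [ 1.3  0.  -0.4] w -0.0
 tool xyz units total [-0.009 -2.827 -0.506]
 turn units -0.006 after-turn units [-0.009 -2.826 -0.509]
```

```bash
python3 -m handwheel '[[[0,-0.7,-0.1,0],[0,-0.7,-0.1,0],[0,-0.7,-0.1,0],[0,-0.66,-0.1,0],[0,0,-0.1,0],[0.3,0,0,0],[0.5,0,0,0],[0.5,0,0,0],[0.2,0,0,0],[0,0,0,0]]]' 1; python3 -c "
from h import *
go([*rk2w(-138,60),0.15],-101.4)
for n in ['scene','wrist']: cv2.imwrite(f'pics/{n}1.png',read_camera(n)[:,:,::-1])"
```

```text
time_s: 2.52
ee_pos: [0.3928, 0.1224, 0.1589]
tcp_rot: [-2.115, 0.213, 2.117]
wrist_force: [0.2, -0.3, -0.2]
width: 0.0003
t 2.52 pos [0.3928 0.1224 0.1589] rk [-140.2   85.2] yawy -101.5 F [ 0.2 -0.3 -0.2] w 0.0003
 tool xyz units total [ 0.148 -0.038 -0.421]
 turn units -0.009 after-turn units [ 0.148 -0.037 -0.421]
```

View pics/wrist1.png

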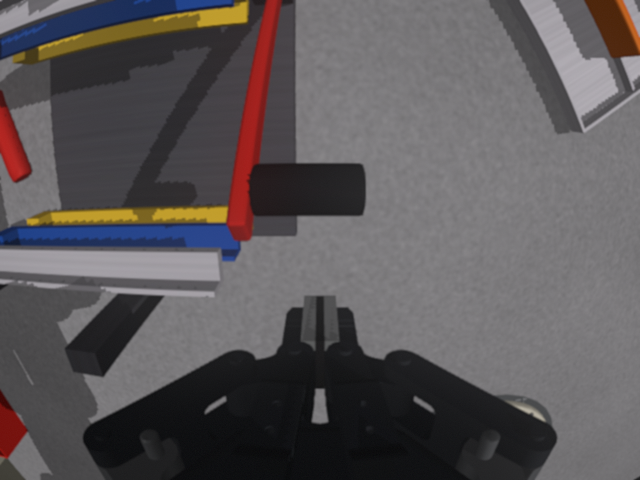

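View pics/scene1.png

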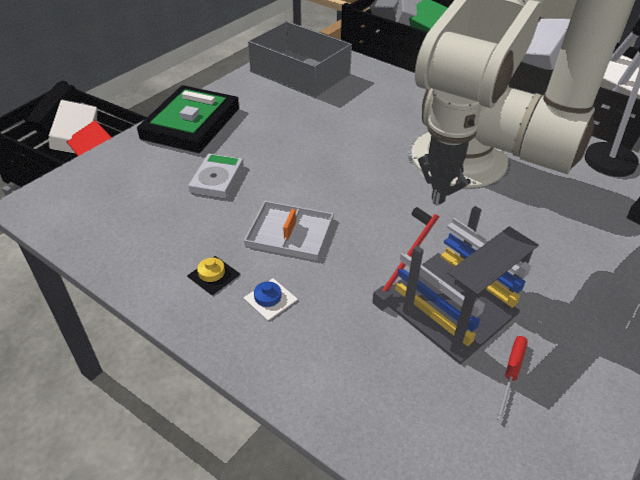

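```bash
python3 -m handwheel '[[[0.3,0,-0.3,0],[0,0,-0.3,0],[-0.17,0,-0.3,0],[-0.18,0,-0.3,0],[-0.15,0,-0.3,0],[-0.13,0,-0.3,0],[-0.1,0,-0.3,0],[-0.05,0,-0.3,0],[0,0,-0.3,0],[0,0,-0.3,0],[0,0,-0.3,0],[0,0,-0.2,0]]]' 1; python3 -c "
from h import *
go([*rk2w(-138,60),0.15],-101.4)
for n in ['scene','wrist']: cv2.imwrite(f'pics/{n}2.png',read_camera(n)[:,:,::-1])"
```

```text
time_s: 4.12
ee_pos: [0.6002, 0.081, 0.1888]
tcp_rot: [-2.117, 0.212, 2.116]
wrist_force: [0.2, 0.4, 0.6]
width: -0.0001
t 4.12 pos [0.6002 0.081  0.1888] rk [-139.9 -126.3] yawy -101.4 F [0.2 0.4 0.6] w -0.0001
 tool xyz units total [ 0.646 -0.028  3.105]
 turn units -0.005 after-turn units [ 0.646 -0.03   3.105]
```

View pics/scene2.png

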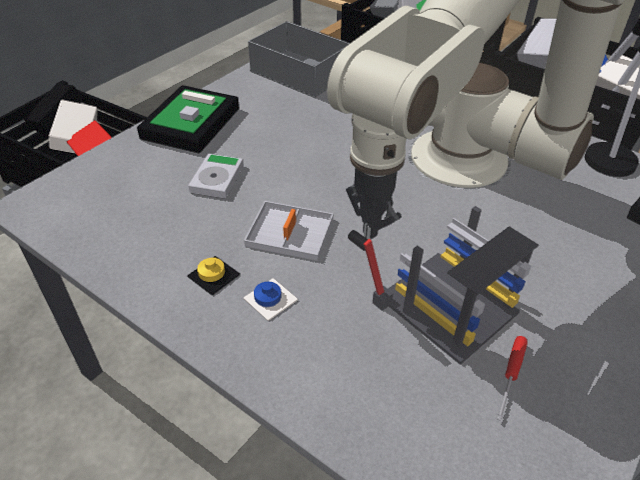

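```bash
python3 -c "
from h import *
go([0.535,-0.180,0.19],-68.3)"; python3 -m handwheel '[[[-0.1,0.5,0.2,0],[-0.1,0.9,0.2,0],[0,0.9,0.2,0]]]' -1; python3 -c "
from h import *
go([0.535,-0.180,0.19],-68.3)"
```

```text
t 4.22 pos [0.6    0.081  0.1883] rk [-139.9 -126.1] yawy -101.5 F [ 0.4 -0.4 -1.1] w 0.0002
 tool xyz units total [-0.028  4.478  0.197]
 turn units -3.316 after-turn units [-0.029  3.641  2.614]
time_s: 4.6
ee_pos: [0.5354, -0.0477, 0.2009]
tcp_rot: [-2.118, 0.211, 2.116]
wrist_force: [0.2, -0.7, -0.1]
width: 0.0543
t 4.6 pos [ 0.5354 -0.0477  0.2009] rk [-278.8  -88.2] yawy -101.4 F [ 0.2 -0.7 -0.1] w 0.0543
 tool xyz units total [ 0.183  2.163 -0.428]
 turn units -3.307 after-turn units [0.181 2.047 0.821]
```

```bash
python3 -m handwheel '[[[0,0,0,-0.83],[0,0,0,-0.83],[0,0,0,-0.83],[0,0,0,-0.82],[0,0.68,0.27,0],[0,0.68,0.27,0],[0,0.68,0.28,0],[0,0,0,0],[0,0,0,0]]]' -1; python3 -c "
from h import *
go([0.535,-0.180,0.19],-68.3)
for n in ['top','scene','wrist']: cv2.imwrite(f'pics/{n}3.png',read_camera(n)[:,:,::-1])
s=cv2.imread('pics/scene3.png');cv2.imwrite('pics/s3z.png',cv2.resize(s[185:365,330:550],None,fx=3.5,fy=3.3,interpolation=2))"
```

```text
time_s: 5.72
ee_pos: [0.5356, -0.1783, 0.2003]
tcp_rot: [2.015, 0.386, -2.015]
wrist_force: [0.3, 0.4, -0.8]
width: 0.0852
t 5.72 pos [ 0.5356 -0.1783  0.2003] rk [-406.8 -114.2] yawy -68.3 F [ 0.3  0.4 -0.8] w 0.0852
 tool xyz units total [0.172 0.023 0.019]
 turn units -0.005 after-turn units [0.172 0.023 0.019]
```

View pics/wrist3.png

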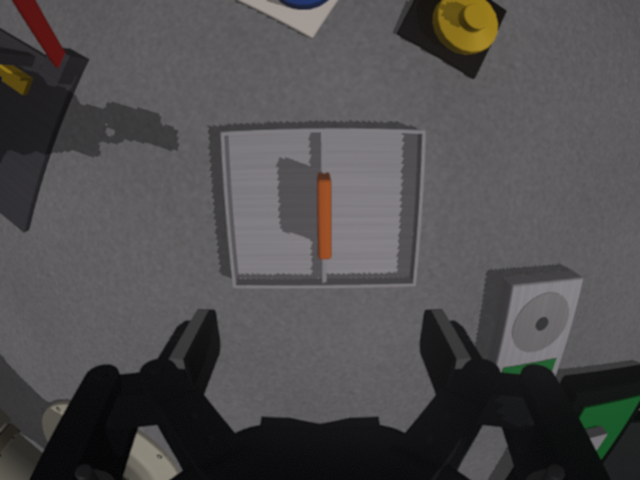

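View pics/s3z.png

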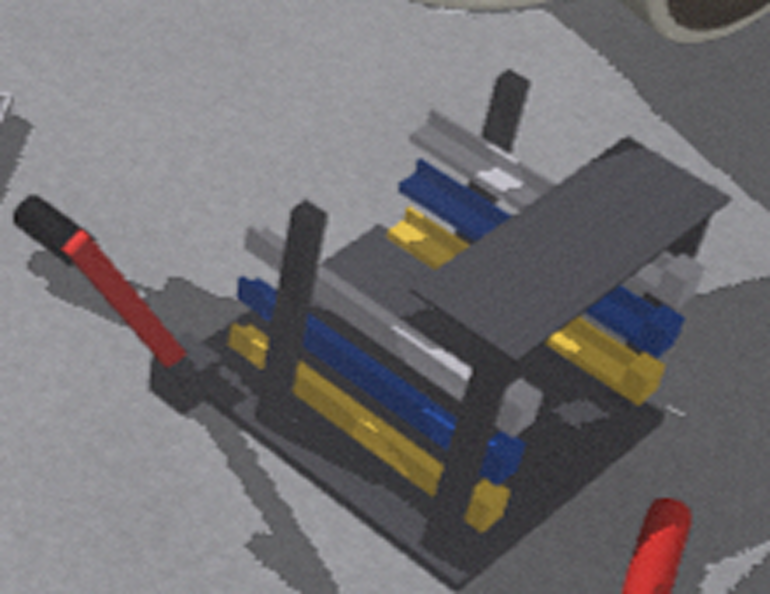

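The keeper has fallen open to the far side. The wrist view shows the tray square to the fingers, with the grip at about (325,217). I'll refine the grip position from this picture.

```bash
cat >> h.py <<'E'
def wonz(u,v,z,o):
    m=camera_model("wrist"); f=240/np.tan(np.radians(m["fovy"]/2)); a=np.array([u-m["cx"],v-m["cy"]]);r=np.hypot(*a);th=r/f
    d=np.array([*(np.sin(th)*a/r),np.cos(th)]); M=np.array(m["mount"]); R=Ro.from_rotvec(o["tcp_rot"]).as_matrix()
    c=R@M[:3,3]+o["ee_pos"]; d=R@M[:3,:3]@d; return c+d*(z-c[2])/d[2]
E
python3 -c "
from h import *
o,R=st();im=cv2.imread('pics/wrist3.png')
for l,p in [('rimTL',(222,131)),('rimTR',(424,131)),('rimBR',(415,285)),('rimBL',(235,287))]: print(l,wonz(*p,0.02,o).round(4))
g=[wonz(*p,0.048,o) for p in [(319,180),(330,180),(331,258),(319,258)]]
print(np.round(g,4),np.mean(g,0).round(4))
C=np.mean([wonz(*p,0.02,o) for p in [(222,131),(424,131),(415,285),(235,287)]],0);print(C)
for a,b in [((222,131),(424,131)),((235,287),(415,285)),((235,287),(222,131)),((415,285),(424,131))]:
  d=wonz(*b,.02,o)-wonz(*a,.02,o);print(np.degrees(np.arctan2(d[1],d[0])),np.linalg.norm(d))
go([*C[:2],0.02])
"
```

```text
rimTL [ 0.5728 -0.0716  0.02  ]
rimTR [ 0.6387 -0.2358  0.02  ]
rimBR [ 0.5022 -0.2928  0.02  ]
rimBL [ 0.4347 -0.1292  0.02  ]
[[ 0.5668 -0.1654  0.048 ]
 [ 0.5701 -0.1736  0.048 ]
 [ 0.5084 -0.1997  0.048 ]
 [ 0.5046 -0.1902  0.048 ]] [ 0.5375 -0.1823  0.048 ]
[ 0.53710424 -0.18237014  0.02      ]
-68.12892199023331 0.17692626302593842
-67.58130433132509 0.17699594526786633
22.636305811497664 0.14964903897984155
22.668905875080306 0.1479583825543132
t 5.88 pos [ 0.5359 -0.1777  0.2004] rk [-406.2 -114.3] yawy -68.3 F [-0.8  0.3  0. ] w 0.0854
 tool xyz units total [3.006 0.079 0.01 ]
```

```bash
python3 -m handwheel '[[[0.5,0.07,0,-0.06],[0.7,0,0,0],[0.7,0,0,0],[0.6,0,0,0],[0.4,0,0,0],[0.13,0,0,0],[0,0,0,0]]]' -1; python3 -m handwheel '[[[0,0,0,0],[0,0,0,0],[0,0,0,0],[0,0,0,0],[0,0,0,0],[0,0,0,0],[0,0,0,0]]]' 1; python3 -c "
from h import *
go([0.5365,-0.182,0.018])
for n in ['wrist']: cv2.imwrite(f'pics/{n}4.png',read_camera(n)[:,:,::-1])"
```

```text
time_s: 6.75
ee_pos: [0.5375, -0.1823, 0.0187]
tcp_rot: [2.008, 0.396, -2.008]
wrist_force: [-1.4, 0.1, 0.1]
width: 0.0857
time_s: 7.62
ee_pos: [0.5375, -0.1827, 0.0186]
tcp_rot: [2.009, 0.395, -2.008]
wrist_force: [-1.0, 0.9, 6.1]
width: 0.011
t 7.62 pos [ 0.5375 -0.1827  0.0186] rk [-410.7 -116.9] yawy -67.7 F [-1.   0.9  6.1] w 0.011
 tool xyz units total [ 0.011 -0.017  0.011]
```

View pics/wrist4.png

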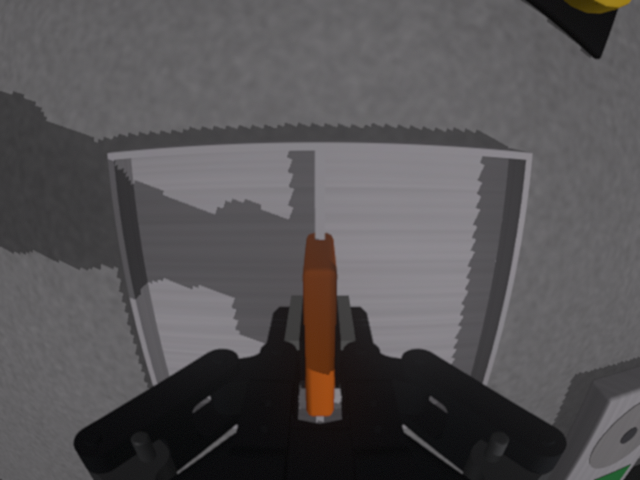

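```bash
python3 -m handwheel '[[[-0.2,0,0,0],[-0.5,0,0,0],[-0.6,0,0,0],[-0.4,0,0,0],[0,0,0,0.8],[0,0,0,0.9],[0,0,0,0.9],[0,0,0,0.77],[0,0,0,0],[0,0,0,0]]]' 1; python3 -c "
from h import *
go([*rk2w(-240,0),0.121],-101.4)"
```

```text
time_s: 8.93
ee_pos: [0.5373, -0.1826, 0.1205]
tcp_rot: [-2.118, 0.208, 2.118]
wrist_force: [0.6, 0.6, -4.1]
width: 0.011
t 8.93 pos [ 0.5373 -0.1826  0.1205] rk [-410.7 -116.7] yawy -101.2 F [ 0.6  0.6 -4.1] w 0.011
 tool xyz units total [-0.008 -2.849  1.938]
 turn units 0.015 after-turn units [-0.008 -2.844  1.946]
```

```bash
python3 -m handwheel '[[[0,-0.2,0.3,0],[0,-0.4,0.5,0],[0,-0.5,0.5,0],[0,-0.5,0.4,0],[0,-0.5,0.24,0],[0,-0.5,0,0],[0,-0.25,0,0],[0,0,0,0],[0,0,0,0]]]' 1; python3 -c "
from h import *
go([*rk2w(-240,0),0.121],-101.4)
for n in ['top','scene','wrist']: cv2.imwrite(f'pics/{n}5.png',read_camera(n)[:,:,::-1])"
```

```text
time_s: 10.05
ee_pos: [0.4571, 0.0074, 0.1202]
tcp_rot: [-2.116, 0.212, 2.117]
wrist_force: [-0.1, -0.3, -3.1]
width: 0.0112
t 10.05 pos [0.4571 0.0074 0.1202] rk [-240.2   -0.6] yawy -101.4 F [-0.1 -0.3 -3.1] w 0.0112
 tool xyz units total [-0.013 -0.004  0.01 ]
 turn units -0.001 after-turn units [-0.013 -0.004  0.01 ]
```

View pics/wrist5.png

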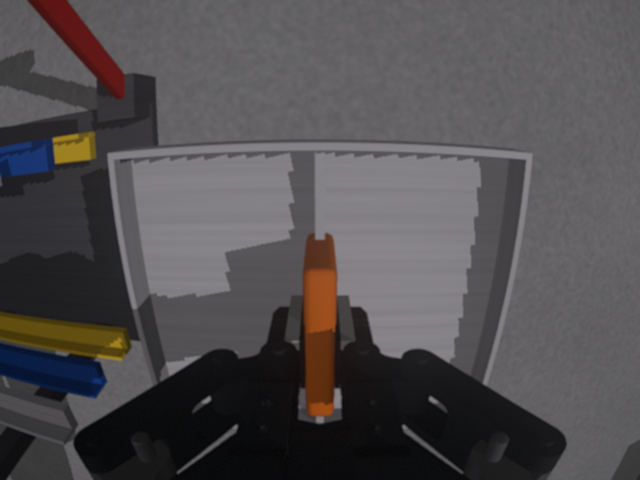

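View pics/scene5.png

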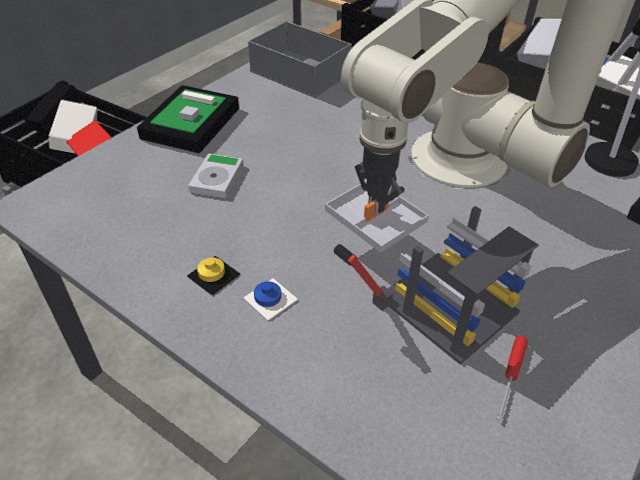

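View pics/top5.png

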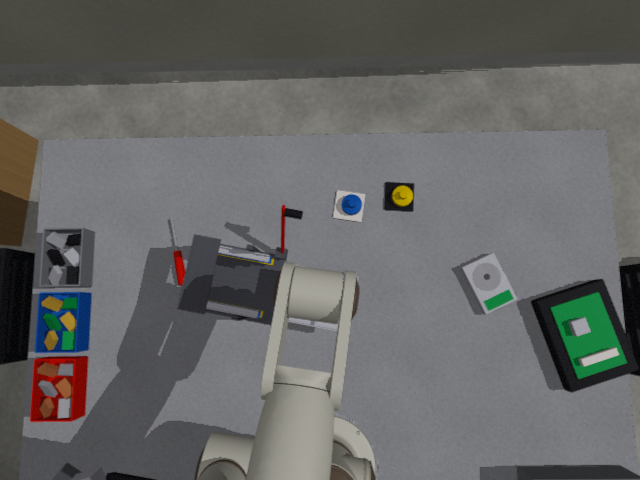

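```bash
python3 -c "
import cv2
s=cv2.imread('pics/wrist5.png');a=cv2.resize(s[60:200,0:165],None,fx=4,fy=4,interpolation=2);b=cv2.resize(s[300:450,0:165],None,fx=4,fy=4,interpolation=2)
cv2.imwrite('pics/w5a.png',a);cv2.imwrite('pics/w5b.png',b)"
```

```text
(no output)
```

View pics/w5a.png

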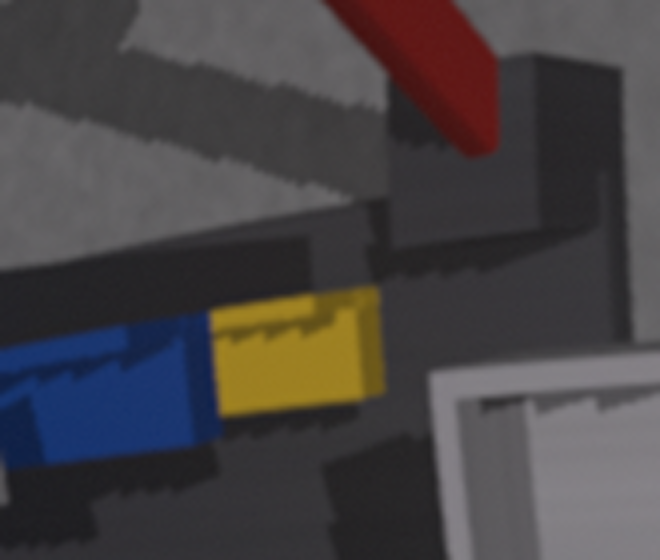

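View pics/w5b.png

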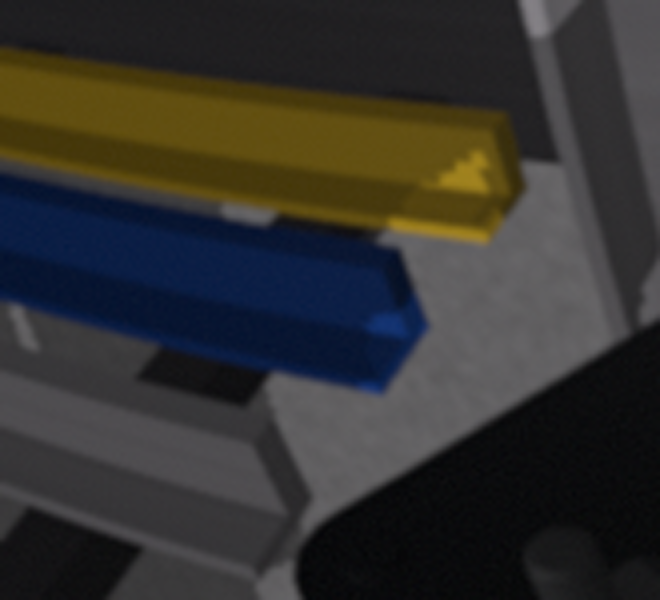

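```bash
python3 -c "
from h import *
o,R=st()
for l,p,z in [('blue- (-90,-65)',(48.2,171.2),.095),('yel- (-90,-65)',(91.2,160.5),.05),('yel+ (-90,65)',(121.8,332.5),.05),('blue+ (-90,65)',(98.7,362.5),.088),
 ('blue+ c(-90,80)',(100,365),.095),('trayTL (x+90,-75)',(108,153),o['ee_pos'][2]+.0014),('trayTR',(532,153),o['ee_pos'][2]+.0014)]: print(l,w2rk(wonz(*p,z,o)).round(1))
"
```

```text
blue- (-90,-65) [-91.7 -67. ]
yel- (-90,-65) [-92.  -66.3]
yel+ (-90,65) [-90.5  62.6]
blue+ (-90,65) [-89.9  63.6]
blue+ c(-90,80) [-96.4  59.7]
trayTL (x+90,-75) [-151.7  -75. ]
trayTR [-329.9  -74.9]
```

```bash
python3 -c "
from h import *
o,R=st()
for p,z in [((1,312),.043),((60,319.7),.043),((126,328),.043),((1,345.3),.088),((98.7,362.5),.088)]: print(p,w2rk(wonz(*p,z,o)).round(1))
"; python3 -c "
import cv2
s=cv2.imread('pics/top5.png');cv2.imwrite('pics/t5z.png',cv2.resize(s[225:330,170:320],None,fx=5,fy=5,interpolation=2))"
```

```text
(1, 312) [60.2 62.8]
(60, 319.7) [-22.   61.8]
(126, 328) [-90.8  62.8]
(1, 345.3) [16.6 65.3]
(98.7, 362.5) [-89.9  63.6]
```

View pics/t5z.png

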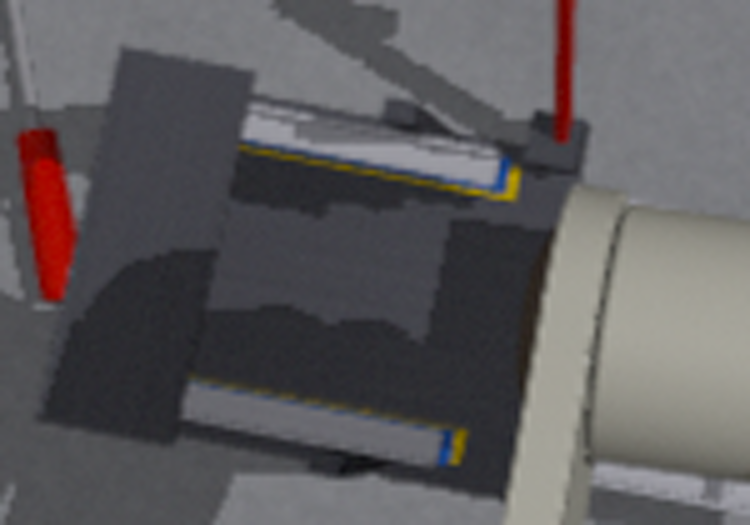

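```bash
python3 -m handwheel '[[[0,-0.2,-0.025,0],[0,-0.4,0,0],[0,-0.4,0,0],[0,-0.3,0,0],[0,-0.3,0,0],[0,0,0,0]]]' 1; python3 -c "
from h import *
go([*rk2w(-62,-1.5),0.1145],-101.4)
o,R=st()
for n in ['wrist','scene']: cv2.imwrite(f'pics/{n}6.png',read_camera(n)[:,:,::-1])
s=cv2.imread('pics/scene6.png');cv2.imwrite('pics/s6z.png',cv2.resize(s[185:345,340:540],None,fx=4,fy=3.7,interpolation=2))"
```

```text
time_s: 10.95
ee_pos: [0.4777, 0.1029, 0.1202]
tcp_rot: [-2.117, 0.21, 2.117]
wrist_force: [-0.4, -0.3, -3.5]
width: 0.011
t 10.95 pos [0.4777 0.1029 0.1202] rk [-142.5   -1.9] yawy -101.4 F [-0.4 -0.3 -3.5] w 0.011
 tool xyz units total [ 0.095 -1.342  0.006]
 turn units 0.005 after-turn units [ 0.095 -1.342  0.007]
```

View pics/wrist6.png

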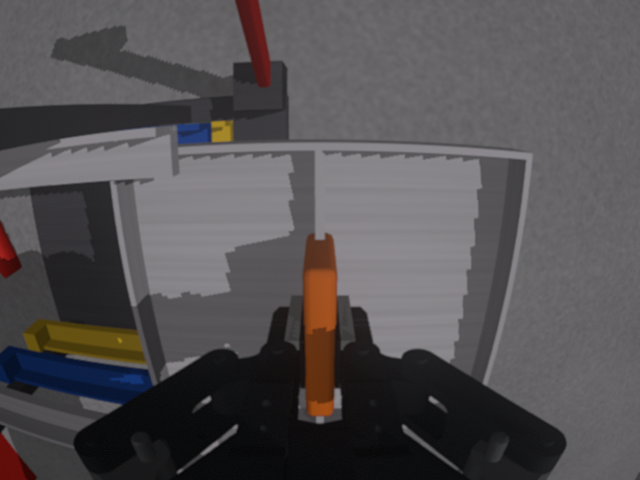

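View pics/s6z.png

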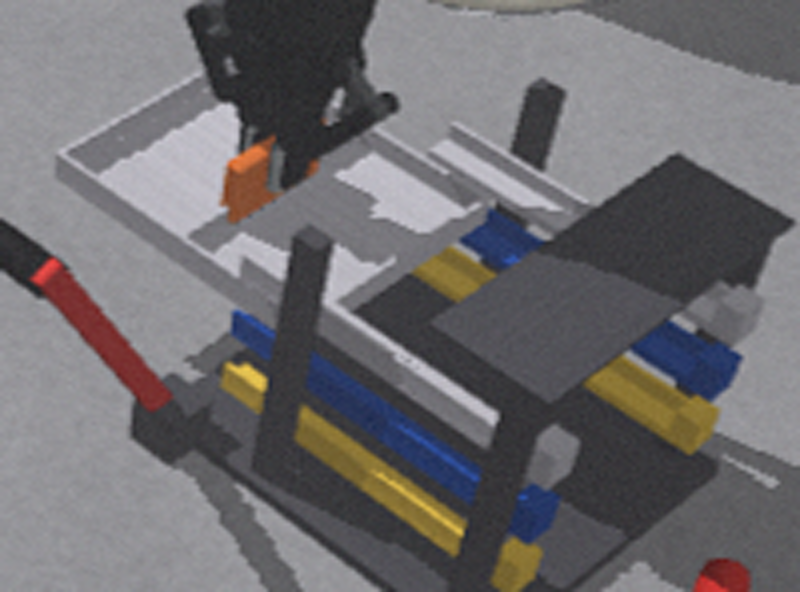

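The tray front is between the aluminium and blue rails with no side contact. I'll continue in, then lower it.

```bash
python3 -m handwheel '[[[0,-0.3,0,0],[0,-0.4,0,0],[0,-0.4,0,0],[0,-0.22,0,0],[0,0,0,0],[0.04,0,0,0],[0.03,0,0,0],[0.03,0,0,0],[0,0,0,0]]]' 1; python3 -c "
from h import *
go([*rk2w(-62,-1.5),0.1136],-101.4)
o,R=st();print(o['wrist_torque'])
for n in ['wrist','scene']: cv2.imwrite(f'pics/{n}7.png',read_camera(n)[:,:,::-1])
s=cv2.imread('pics/scene7.png');cv2.imwrite('pics/s7z.png',cv2.resize(s[185:345,340:540],None,fx=4,fy=3.7,interpolation=2))"
```

```text
time_s: 12.18
ee_pos: [0.4933, 0.1792, 0.1142]
tcp_rot: [-2.116, 0.212, 2.116]
wrist_force: [-0.1, -0.0, -2.2]
width: 0.0109
t 12.18 pos [0.4933 0.1792 0.1142] rk [-64.6  -2.1] yawy -101.5 F [-0.1 -0.  -2.2] w 0.0109
 tool xyz units total [ 0.01  -0.044  0.01 ]
 turn units -0.005 after-turn units [ 0.01  -0.044  0.01 ]
[-0.00335997 -0.05218144  0.04249282]
```

View pics/wrist7.png

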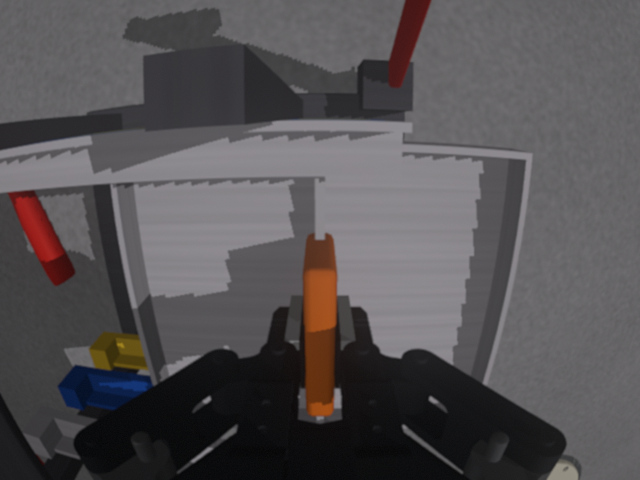

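View pics/s7z.png

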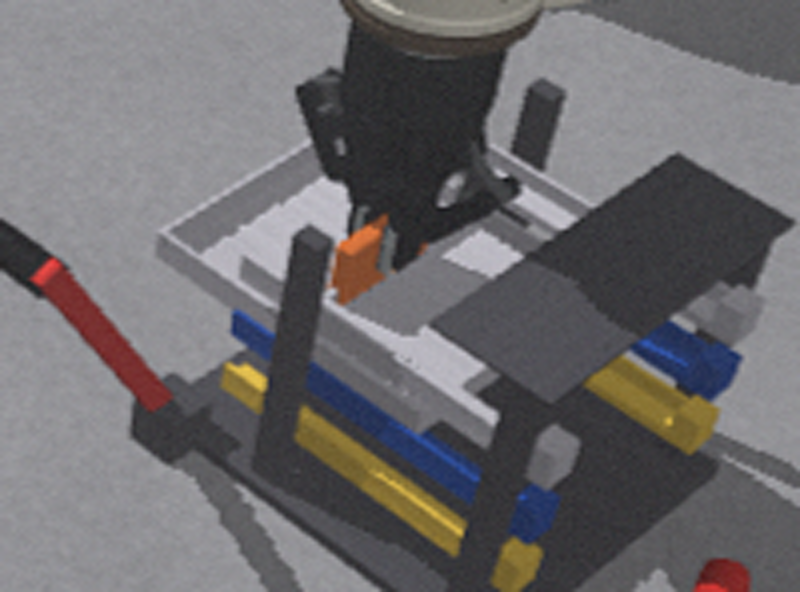

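Not yet in contact; I'll lower it in small steps.

```bash
python3 -m handwheel '[[[0.015,0,0,0],[0.015,0,0,0],[0,0,0,0]]]' 1;python3 -m handwheel '[[[0.015,0,0,0],[0,0,0,0]]]' 1; 
```

```text
time_s: 12.65
ee_pos: [0.4934, 0.1795, 0.1136]
tcp_rot: [-2.117, 0.212, 2.116]
wrist_force: [-6.5, -2.9, 12.0]
width: 0.0112
time_s: 12.9
ee_pos: [0.4935, 0.1795, 0.1135]
tcp_rot: [-2.118, 0.211, 2.115]
wrist_force: [-12.1, -4.1, 25.5]
width: 0.0113
```

```bash
python3 -m handwheel '[[[-0.018,0,0,0],[0,0,0,0]]]' 1;python3 -m handwheel '[[[0,0,0,0],[0,0,0,0],[0,0,0,0],[0,0,0,0],[0,0,0,0]]]' -1;  python3 -c "
from h import *
go([*rk2w(-62,-1.5),0.1136],-101.4)
for n in ['wrist','scene']: cv2.imwrite(f'pics/{n}8.png',read_camera(n)[:,:,::-1])"
```

```text
time_s: 13.15
ee_pos: [0.4935, 0.1795, 0.1136]
tcp_rot: [-2.117, 0.212, 2.116]
wrist_force: [-6.1, -1.4, 12.5]
width: 0.0108
time_s: 13.78
ee_pos: [0.4933, 0.1795, 0.1127]
tcp_rot: [-2.116, 0.212, 2.117]
wrist_force: [0.3, 0.1, 0.9]
width: 0.0852
t 13.78 pos [0.4933 0.1795 0.1127] rk [-64.4  -2.1] yawy -101.4 F [0.3 0.1 0.9] w 0.0852
 tool xyz units total [-0.016 -0.04   0.01 ]
 turn units -0.003 after-turn units [-0.016 -0.04   0.01 ]
```

View pics/wrist8.png

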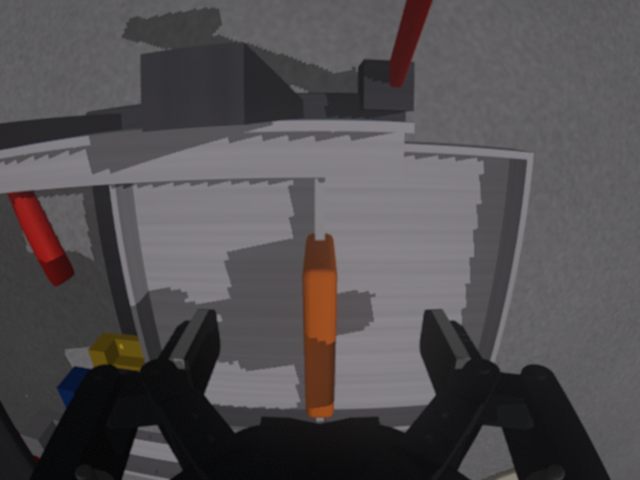

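```bash
python3 -m handwheel '[[[-0.3,0,0,0],[-0.6,0,0,0],[-0.6,0,0,0],[-0.3,0.2,0,0],[0,0.6,0,0],[0,0.7,0,0],[0,0.6,0,0],[0,0,0,0]]]' -1; python3 -m handwheel '[[[0,0.1,0,0],[0,0,0,0],[0,0,0,0],[0,0,0,0],[0,0,0,0]]]' 1; python3 -c "
from h import *
go([*rk2w(-192,-2),0.101],-101.4)
o,R=st()
for n in ['top','wrist','scene']: cv2.imwrite(f'pics/{n}9.png',read_camera(n)[:,:,::-1])"
```

```text
time_s: 14.88
ee_pos: [0.4677, 0.0537, 0.2209]
tcp_rot: [-2.115, 0.215, 2.115]
wrist_force: [0.0, 0.9, 0.2]
width: 0.0853
time_s: 15.5
ee_pos: [0.4672, 0.0503, 0.2206]
tcp_rot: [-2.116, 0.211, 2.117]
wrist_force: [0.2, -0.4, 0.1]
width: -0.0
t 15.5 pos [0.4672 0.0503 0.2206] rk [-196.2   -2. ] yawy -101.4 F [ 0.2 -0.4  0.1] w -0.0
 tool xyz units total [ 1.994e+00 -6.900e-02 -1.000e-03]
 turn units -0.001 after-turn units [ 1.994e+00 -6.900e-02 -1.000e-03]
```

View pics/wrist9.png

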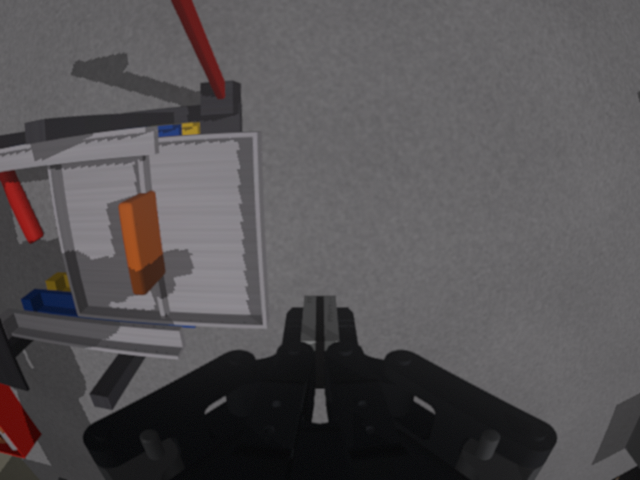

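View pics/scene9.png

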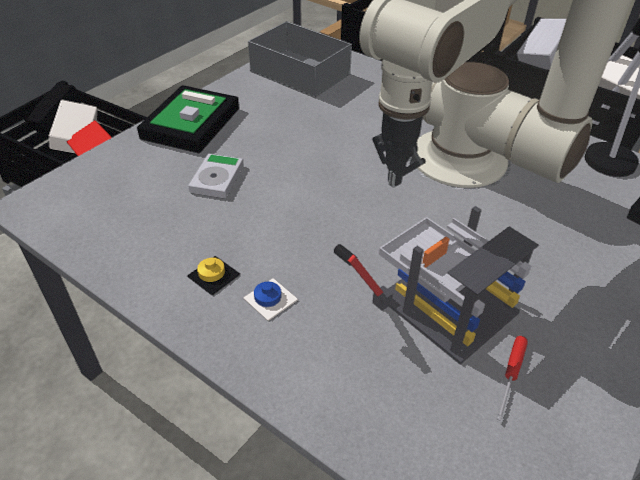

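The tray rests free on the blue rails and sticks out about 64 mm (rear wall at col ~262 in the wrist view). The keeper is still open. Next I lower the shut fingers behind the rear wall and push.

```bash
python3 -m handwheel '[[[0.4,0,0,0],[0.7,0,0,0],[0.6,0,0,0],[0.28,0,0,0],[0,-0.2,0,0],[0,-0.15,0,0],[0,-0.15,0,0],[0,-0.15,0,0],[0,-0.15,0,0],[0,0,0,0]]]' 1; python3 -c "
from h import *
go([*rk2w(-104,-2),0.101],-101.4)
o,R=st()
for n in ['wrist','scene']: cv2.imwrite(f'pics/{n}10.png',read_camera(n)[:,:,::-1])"
```

```text
time_s: 16.9
ee_pos: [0.4767, 0.0979, 0.1019]
tcp_rot: [-2.117, 0.211, 2.117]
wrist_force: [-0.8, -1.1, -0.4]
width: 0.0
t 16.9 pos [0.4767 0.0979 0.1019] rk [-147.6   -1.9] yawy -101.4 F [-0.8 -1.1 -0.4] w 0.0
 tool xyz units total [ 0.015 -0.727 -0.001]
 turn units 0.001 after-turn units [ 0.015 -0.727 -0.001]
```

View pics/wrist10.png

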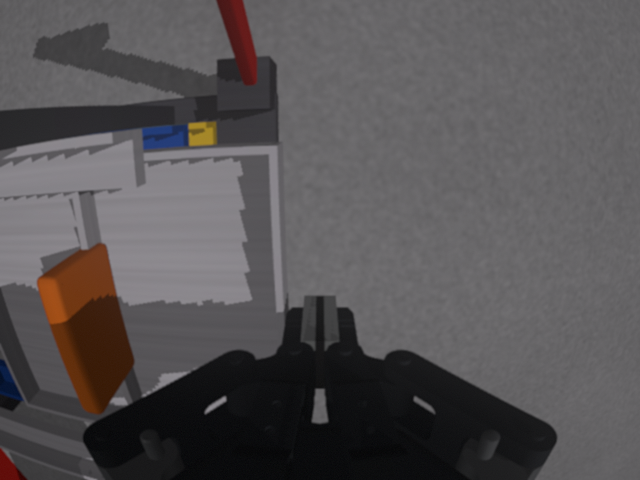

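```bash
python3 -m handwheel '[[[0,-0.1,0,0],[0,-0.1,0,0],[0,-0.1,0,0],[0,-0.1,0,0],[0,-0.1,0,0],[0,-0.08,0,0],[0,0,0,0]]]' 1; python3 -m handwheel '[[[0,-0.05,0,0],[0,-0.05,0,0],[0,0,0,0]]]' 1; python3 -c "
from h import *
go([*rk2w(-104,-2),0.101],-101.4)
o,R=st()
for n in ['wrist','scene']: cv2.imwrite(f'pics/{n}11.png',read_camera(n)[:,:,::-1])"
```

```text
time_s: 17.88
ee_pos: [0.4836, 0.1317, 0.1019]
tcp_rot: [-2.117, 0.211, 2.117]
wrist_force: [-0.2, 0.3, -0.2]
width: -0.0006
time_s: 18.25
ee_pos: [0.4848, 0.1373, 0.1019]
tcp_rot: [-2.116, 0.211, 2.116]
wrist_force: [0.4, 0.3, -0.3]
width: 0.0
t 18.25 pos [0.4848 0.1373 0.1019] rk [-107.4   -2.1] yawy -101.4 F [ 0.4  0.3 -0.3] w 0.0
 tool xyz units total [ 0.016 -0.056  0.001]
 turn units -0.003 after-turn units [ 0.016 -0.056  0.001]
```

View pics/wrist11.png

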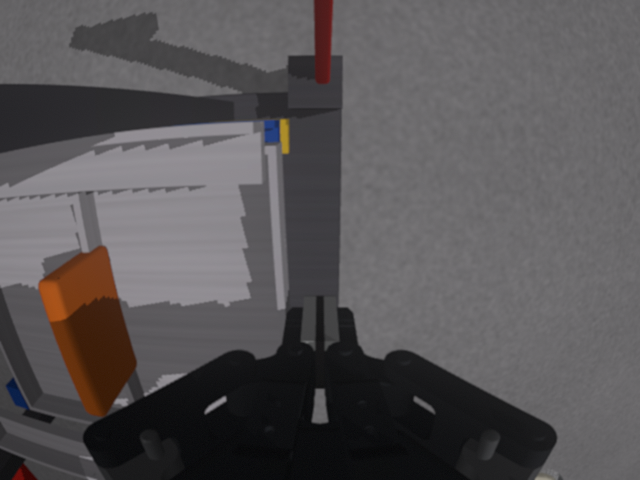

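```bash
python3 -m handwheel '[[[0,-0.05,0,0],[0,-0.05,0,0],[0,0,0,0]]]' 1; python3 -m handwheel '[[[0,-0.03,0,0],[0,-0.03,0,0],[0,0,0,0]]]' 1;
```

```text
time_s: 18.73
ee_pos: [0.4848, 0.1404, 0.1017]
tcp_rot: [-2.116, 0.219, 2.122]
wrist_force: [-13.8, -30.1, 10.6]
width: -0.0002
time_s: 19.1
ee_pos: [0.4846, 0.1413, 0.1017]
tcp_rot: [-2.116, 0.225, 2.126]
wrist_force: [-24.8, -57.2, 19.7]
width: -0.0001
```

Force rose sharply at finger x ≈ -104, which is where the end stops should be. I'll back off and inspect.

```bash
python3 -c "
from h import *
go([*rk2w(-104,-2),0.101],-101.4)"; python3 -m handwheel '[[[0,0.15,0,0],[0,0.3,0,0],[0,0.5,0,0],[-0.3,0.4,0,0],[-0.6,0.2,0,0],[-0.6,0,0,0],[-0.6,0,0,0],[0,0,0,0]]]' 1; python3 -c "
from h import *
go([*rk2w(-104,-2),0.101],-101.4)
o,R=st()
for n in ['top','wrist','scene']: cv2.imwrite(f'pics/{n}12.png',read_camera(n)[:,:,::-1])
s=cv2.imread('pics/scene12.png');cv2.imwrite('pics/s12z.png',cv2.resize(s[185:345,340:540],None,fx=4,fy=3.7,interpolation=2))
for n in ['top12','top0']: cv2.imwrite('pics/%sz.png'%n,cv2.resize(cv2.imread('pics/%s.png'%n)[180:330,140:440],None,fx=2.6,fy=2.6,interpolation=2))"
```

```text
t 19.1 pos [0.4846 0.1413 0.1017] rk [-103.5   -1.1] yawy -101.5 F [-24.8 -57.2  19.7] w -0.0001
 tool xyz units total [ 0.011  0.008 -0.016]
 turn units -0.007 after-turn units [ 0.011  0.008 -0.016]
time_s: 20.1
ee_pos: [0.4691, 0.0549, 0.2304]
tcp_rot: [-2.121, 0.211, 2.111]
wrist_force: [0.3, 0.9, -0.6]
width: -0.0001
t 20.1 pos [0.4691 0.0549 0.2304] rk [-191.3   -2.9] yawy -101.4 F [ 0.3  0.9 -0.6] w -0.0001
 tool xyz units total [ 2.158 -1.452  0.025]
 turn units -0.004 after-turn units [ 2.158 -1.452  0.024]
```

View pics/wrist12.png

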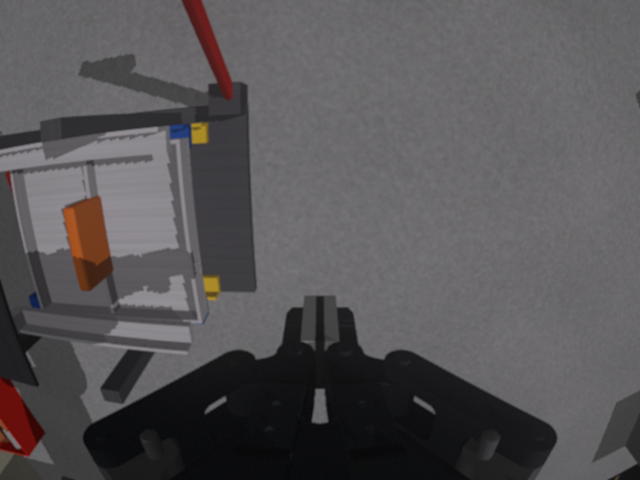

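View pics/s12z.png

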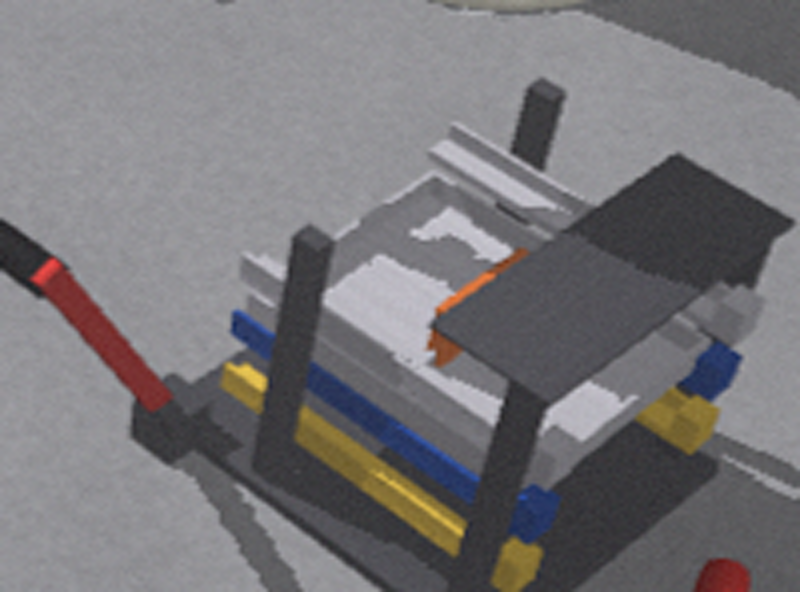

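View pics/top12z.png

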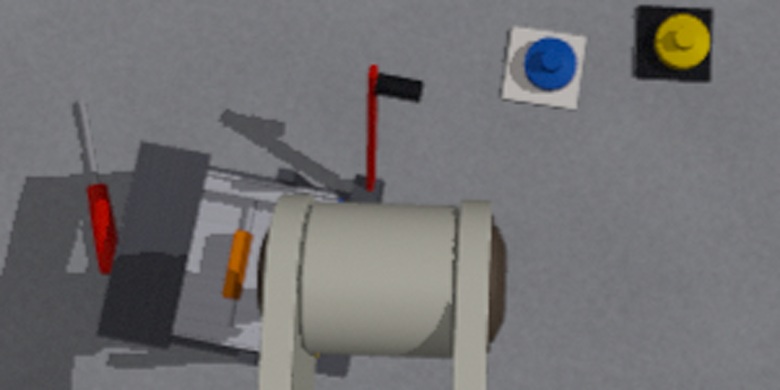

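```bash
python3 -c "
import cv2
s=cv2.imread('pics/wrist12.png');cv2.imwrite('pics/w12z.png',cv2.resize(s[90:360,0:270],None,fx=2.9,fy=2.2*1.0,interpolation=2) if 0 else cv2.resize(s[105:365,0:260],None,fx=2.3,fy=2.3,interpolation=2))
a=cv2.resize(s[105:205,140:260],None,fx=5,fy=5,interpolation=2);b=cv2.resize(s[260:360,140:260],None,fx=5,fy=5,interpolation=2)
import numpy as np
cv2.imwrite('pics/w12a.png',a);cv2.imwrite('pics/w12b.png',b)"
```

```text
(no output)
```

View pics/w12z.png

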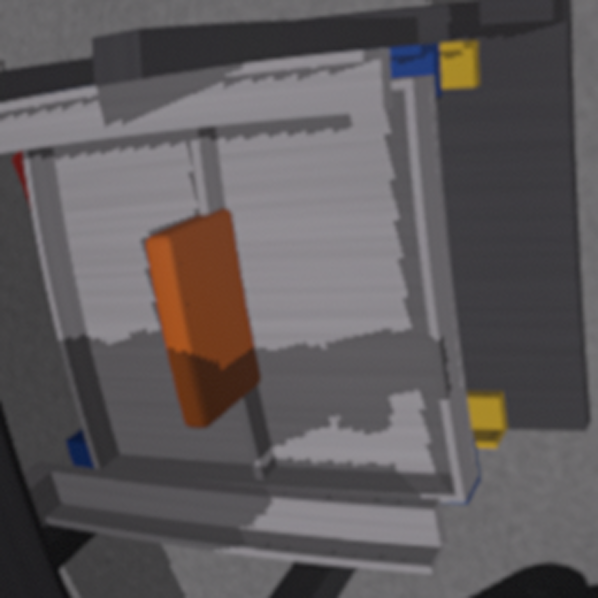

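View pics/w12a.png

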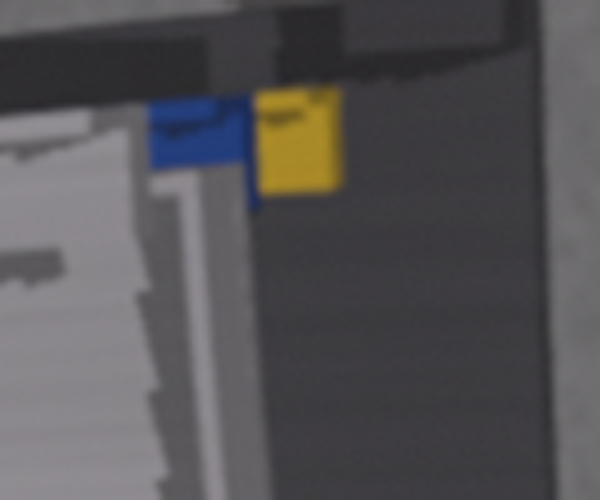

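View pics/w12b.png

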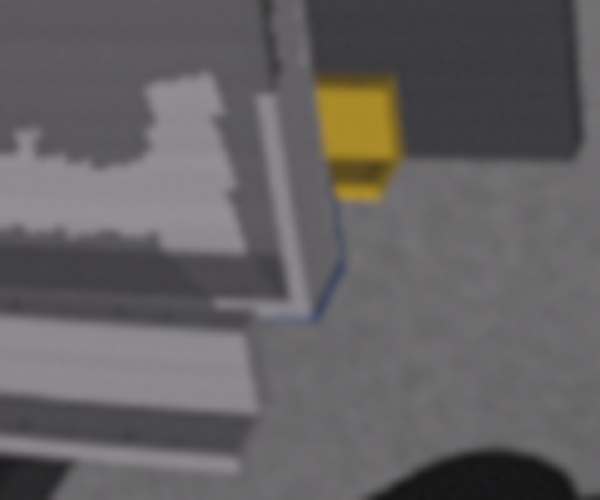

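```bash
python3 -c "
from h import *
o,R=st()
P={'-y rear rim':((179,139),.115),'+y rear rim':((202.6,322.4),.115),'+y rear rim if z.107+20':((202.6,322.4),.127),'blue- front ledge top outer?':((189,130.5),.095),'blue+ front low outer':((208.5,312.6),.088),'blue+ upstand top':((203.5,324),.107),'-y rear bottom':((189,138.5),.095),'+y rear bottom':((206,299),.095)}
for k,(p,z) in P.items(): print(k,w2rk(wonz(*p,z,o)).round(1))
g=lambda x,y:(x/2.3,105+y/2.3)
for n,x,y in [('gripTL',150,240),('gripTR',231,212),('BR',258,380),('BL',190,428)]: pass
for n,x,y,z in [('grip top -x? ',231,212,.1),('front rim -y',27,152,.115),('front rim +y',95,465,.115)]: print(n,w2rk(wonz(*g(x,y),z,o)).round(1))
"
```

```text
-y rear rim [-91.9 -73.8]
+y rear rim [-94.6  74.1]
+y rear rim if z.107+20 [-99.2  66.5]
blue- front ledge top outer? [-92.7 -78.8]
blue+ front low outer [-91.5  80.4]
blue+ upstand top [-92.1  80.7]
-y rear bottom [-92.3 -72.7]
+y rear bottom [-93.6  62.6]
grip top -x?  [ -8.3 -30.7]
front rim -y [ 82.9 -62.9]
front rim +y [83.8 72.4]
```

The tray looks seated on the blue rails, with its rear about flush with the rail fronts. The +y rear corner measures about 2 mm shy, so I'll nudge that side gently.

```bash
python3 -m handwheel '[[[0,0,0.6,0],[0.6,0,0.1,0],[0.7,0,0,0],[0.6,-0.2,0,0],[0.24,-0.3,0,0],[0,-0.4,0,0],[0,-0.3,0,0],[0,-0.1,0,0],[0,0,0,0]]]' 1; python3 -c "
from h import *
go([*rk2w(-104,38),0.101],-101.4)"
```

```text
time_s: 21.38
ee_pos: [0.4421, 0.1401, 0.099]
tcp_rot: [-2.116, 0.211, 2.118]
wrist_force: [0.2, 0.1, -0.3]
width: 0.0001
t 21.38 pos [0.4421 0.1401 0.099 ] rk [-113.1   40.3] yawy -101.4 F [ 0.2  0.1 -0.3] w 0.0001
 tool xyz units total [-0.034 -0.152 -0.038]
 turn units 0.0 after-turn units [-0.034 -0.152 -0.038]
```

```bash
python3 -m handwheel '[[[0,-0.08,0,0],[0,-0.04,0,0],[0,0,0,0]]]' 1; python3 -m handwheel '[[[0,-0.03,0,0],[0,0,0,0]]]' 1
```

```text
time_s: 21.75
ee_pos: [0.444, 0.1471, 0.0995]
tcp_rot: [-2.116, 0.212, 2.116]
wrist_force: [-0.1, -0.7, 0.3]
width: 0.0003
time_s: 22.0
ee_pos: [0.4437, 0.148, 0.0994]
tcp_rot: [-2.116, 0.214, 2.119]
wrist_force: [-6.5, -11.5, 4.5]
width: 0.0001
```

```bash
python3 -m handwheel '[[[0,-0.02,0,0],[0,-0.01,0,0],[0,0,0,0]]]' 1; python3 -c "
from h import *
go([*rk2w(-104,38),0.101],-101.4)"
```

```text
time_s: 22.38
ee_pos: [0.4435, 0.1487, 0.0994]
tcp_rot: [-2.116, 0.217, 2.121]
wrist_force: [-13.7, -23.0, 11.3]
width: 0.0005
t 22.38 pos [0.4435 0.1487 0.0994] rk [-104.4   40.7] yawy -101.4 F [-13.7 -23.   11.3] w 0.0005
 tool xyz units total [-0.027 -0.007 -0.044]
 turn units -0.004 after-turn units [-0.027 -0.007 -0.044]
```

The hard stop is at the same x (-104.4) as at the centre, so the tray is square and home. I'll retreat clear and check.

```bash
python3 -m handwheel '[[[0,0.2,0,0],[0,0.5,0,0],[0,0.6,0,0],[-0.4,0.4,0,0],[-0.7,0.4,0,0],[-0.7,0.6,0,0],[-0.3,0.9,0,0],[0,0.9,0.2,0],[0,0.9,0.2,0],[0,0.6,0,0],[0,0,0,0],[0,0,0,0]]]' 1; python3 -c "
from h import *
go([*rk2w(-104,38),0.101],-101.4)
for n in ['top','wrist','scene']: cv2.imwrite(f'pics/{n}13.png',read_camera(n)[:,:,::-1])
s=cv2.imread('pics/scene13.png');cv2.imwrite('pics/s13z.png',cv2.resize(s[185:345,340:540],None,fx=4,fy=3.7,interpolation=2))
cv2.imwrite('pics/top13z.png',cv2.resize(cv2.imread('pics/top13.png')[180:330,140:440],None,fx=2.6,fy=2.6,interpolation=2))"
```

```text
time_s: 23.88
ee_pos: [0.3497, -0.1971, 0.2254]
tcp_rot: [-2.116, 0.212, 2.116]
wrist_force: [0.7, 0.8, 0.8]
width: 0.0002
t 23.88 pos [ 0.3497 -0.1971  0.2254] rk [-461.9   64.3] yawy -101.5 F [0.7 0.8 0.8] w 0.0002
 tool xyz units total [ 2.076 -5.965 -0.431]
 turn units -0.006 after-turn units [ 2.076 -5.965 -0.437]
```

View pics/s13z.png

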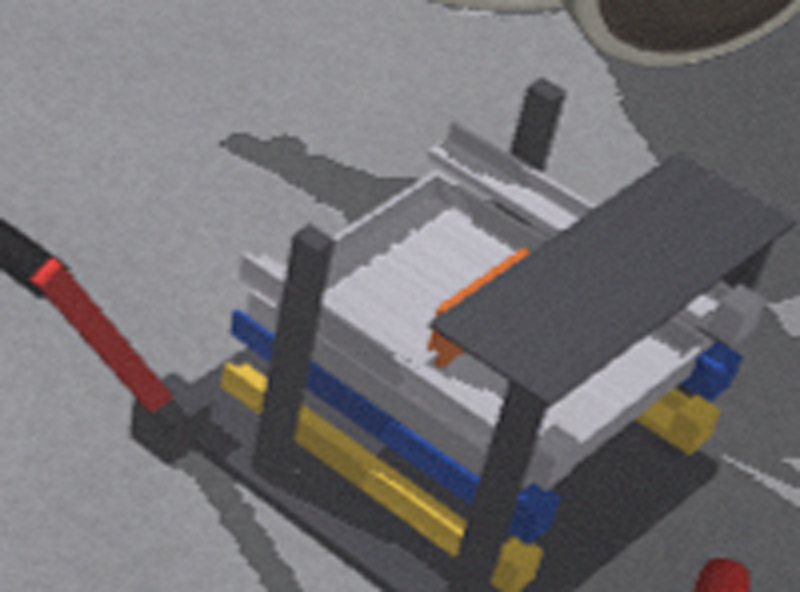

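View pics/top13z.png

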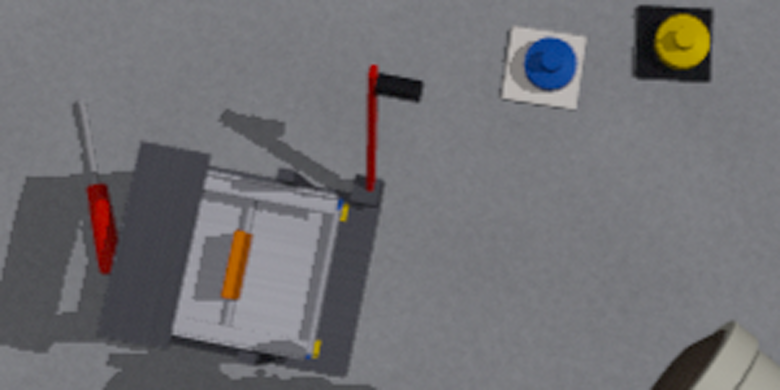

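View pics/scene13.png

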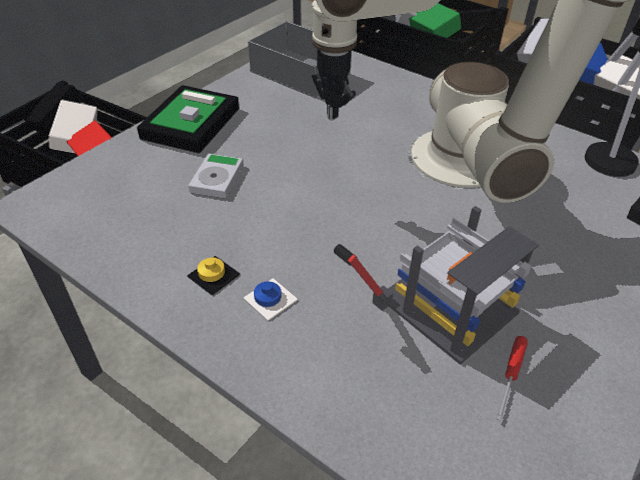

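```bash
python3 -c "
from h import *
for z in (.095,.115):
  for x in (90,-90):
    for y in (-73,77): 
      q=proj('scene',np.array([*rk2w(x,y-1.5),z]));t=proj('top',np.array([*rk2w(x,y-1.5),z]));print(z,x,y,'sceneZ',((q-[340,185])*[4,3.7]).round(),'topZ',((t-[140,180])*2.6).round())
print(tri((140+249/2.6,180+233/2.6),(340+527/4,185+250/3.7)))
"
```

```text
0.095 90 -73 sceneZ [519. 509.] topZ [171. 177.]
0.095 90 77 sceneZ [703. 367.] topZ [140. 319.]
0.095 -90 -73 sceneZ [244. 316.] topZ [339. 209.]
0.095 -90 77 sceneZ [430. 196.] topZ [310. 352.]
0.115 90 -73 sceneZ [527. 485.] topZ [166. 175.]
0.115 90 77 sceneZ [712. 343.] topZ [134. 319.]
0.115 -90 -73 sceneZ [248. 292.] topZ [337. 207.]
0.115 -90 77 sceneZ [436. 171.] topZ [307. 352.]
(array([0.5193227 , 0.2389363 , 0.17991548]), np.float64(0.046073843656151754))
```

```bash
python3 -c "
from h import *
a=cv2.imread('pics/scene0.png').astype(int);b=cv2.imread('pics/scene13.png').astype(int)
for n,(x0,x1,y0,y1) in dict(markers=(185,300,255,320),case=(185,245,150,200),driver=(500,530,335,420)).items(): print(n,abs(a-b)[y0:y1,x0:x1].mean().round(2))
print(manip.finish_job())"
```

```text
markers 4.76
case 4.51
driver 15.17
the job is handed in; nothing more can be done
None
```

The job is done and handed in at about 24 s of robot time (limit 66 s); no verdict was reported.

- **Keeper:** I pushed the knob over with the shut fingers. The keeper fell open onto its stop and stayed there in every later picture.
- **Tray onto the rails:** The marker on the white plate was blue. I carried the tray level onto the blue rails and released it with about 64 mm still sticking out.
- **Push home:** I pushed it home with the shut fingers until the force rose sharply, 57 N at the wrist.
- **Last checks on the tray:** After the first push the +y rear corner measured about 2 mm short, so I nudged that side. It stopped firmly at the same depth as the centre (finger at rack x ≈ -104.4 mm), so I take it as square against the stops. I did not push the -y side separately. In the last pictures the rear rim corners are within about 2 px of where a level, fully home tray should be. One triangulation of the grip's height came out inconsistent (46 mm between the rays, probably mismatched points or the roof in the way), so I ignored it.
- **Bystanders:** The markers and drive case are unchanged between the first and last scene pictures. The screwdriver area differs more. The arm's shadow falls there and the screwdriver looks unmoved, but I did not measure its position.

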